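Third click on the extraction controller, then start

ROBOT

A 6-joint arm with a two-finger parallel gripper is mounted at the origin on a cart in front of the work surface, level with it; the furniture and walls round the work are solid. World frame = base frame: x ahead of the robot, y to its left, z up, the work surface at z = 0. Lengths are in m, angles in rad, forces in N, time in s.
With the tool pointing down it reaches from about 0.35 to 0.975 m from the base axis. Payload 4.9 kg.
Tool frame: the origin (TCP) lies midway between the tips of the shut fingers; the grasp point (between the pads) lies 19 mm behind it; y points along the fingers, z is the direction in which the jaws open and shut, and the axes are right-handed (so a half turn about y gives the same grasp; the last joint's range is limited). The gripper opens to 85 mm and grips with 20 to 120 N. Pads are 22 mm wide; open, the fingers measure 114 mm over their backs; the gripper's body (76 mm by 85 mm) begins 54 mm behind the grasp point. The pads swing forward as they close: fully open they stand 13 mm farther back than shut.
Start: joints at [-1.293, 0.053, 1.613, -0, 1.476, -0.119], TCP at [0.242, -0.576, 0.231] pointing down, gripper open.
Joint ranges: [-3.01, 3.01], [-1.01, 2.22], [0.06, 2.58], [-1.02, 4.17], [0.09, 2.62], [-3.14, 3.14]. Speed limits (rad/s): [2.57, 2.57, 3.14, 3.14, 3.14, 3.14].

INTERFACE

Orientations are given as a unit quaternion [w, x, y, z].
In Python, from plant import * gives the robot as it stands.
- The arm moves only by the shell command python3 -m crank 'ROWS'. ROWS is JSON, a list that holds one entry, the list of rows, each a list of 5 numbers: the gripper command: -1 is shut, 1 is fully open, values between are in proportion, then the shift along the tool's x, y, z in cm, then the turn about the tool's y in degrees. In form: [[[jaw, dx, dy, dz, twist], ...]]. A call has 1 to 8 rows; each row shifts and turns the commanded pose from where the row before left it, along the tool's axes as they then stand; what a row does not reach is not made up. A row lasts 1/8 s, in which the tool goes at most 62.5 mm and 10.7 degrees, less where a joint would pass 70% of its speed; a pose out of reach is approached as far as the arm can. A call with a gripper value outside its range is refused whole. The fingers move at their own pace and stop on an object; the grip force is fixed at half the most. Time passes only in rows, so rows that do not move let the fingers close. It gives the time, the measured TCP pose, the force and the opening at its end, in the units of the state.
- state(): the state, without advancing time (a new reading comes with each control period).
- grab_frame(name): name is "scene" or "top" or "wrist"; returns a dict with "frame" (400x640x3 uint8, red, green, blue), "fx", "fy", "cx", "cy" (pixels), "pose" (4x4, takes a point from camera to world coordinates). Camera axes: x right, y up, looking along -z (the intrinsics and any distortion apply to the point x, -y, -z); pixel columns grow to the right and rows downward; lengths in m; the calibration is good to about 2 mm. A picture is of the moment at which its call begins. There is no depth.
- job_done(): hands the job in, once; it reports no verdict.
The state is a dict: "time": time; "joint_pos": joint angles; "joint_vel": joint speeds; "joint_efforts": joint torques, N m; "tool_pos": TCP position; "tool_rot": TCP orientation; "contact_force": force on the tool from outside, world axes, zero at the start; "ft_torque": the same for the moment, N m; "gripper_width": opening from 0.0 (shut) to 1.0 (fully open).
Only numpy, scipy, OpenCV 4.12 (cv2) and the standard library are available. Lean on these libraries where they do the work, as an engineer would, in place of code of your own. Each camera call takes 0.05 s, during which the arm holds its last target.

TASK

Set up the dust extraction for the grinder: with the fingertips push the lever on the grey controller box along its slot from the parked end, click by click, and leave it sitting in the third notch without running on to the fourth. Then press the round start button on the same box all the way in, and let it come back out. Push the lever gently, do not grip it, and leave the things standing round the box where they are.

Things in the scene. Friction and masses are not known exactly. Their poses are not given: they have to be found in the camera images.
- controller: Grey metal box screwed to the bench, 106 (x) x 208 (y) x 48 mm high on a 114 x 216 mm foot plate. Origin: centre of its underside; z up. Lever slot along the box's y, at x = -12 mm; parked end toward -y, start button at the +y end. Beside the slot, at x = +34 mm, four half-round cross pins 18 mm apart, 6 mm proud of the 48 mm high deck, make the clicks.
- lever_travel (a joint): Lever travel along the box's +y, m: 0 parked end stop, 0.088 far stop. Free run 0 to 0.012, where it starts. Then a sprung ball clicks over the pins: crests at 0.021, 0.039, 0.057, 0.075; notches at 0.030 (first), 0.048 (second), 0.066 (third), 0.084 (fourth). Push needed rises to about 7 N before each crest; past it the lever springs some 9 mm forward into the notch and stays.
- lever: Upright black lever blade, 30 mm wide (box x), 16 mm thick (box y). Origin: middle of its foot at deck height, 48 mm above the bench, box x = -12 mm, y = -75 mm + travel; axes as the box's. The blade stands from 10 to 60 mm above the origin; push on its upright face 8 mm to the -y side. On its +x side a steel arm, 27 mm up, carries a 15 mm thick spring barrel 46 mm from the origin.
- start_button (a joint): How far the start button is pressed, in m: 0 out, 0.006 fully in. It is sprung: about 5 N hold it fully in, and it comes back out when let go.
- start_button_top (a point): Centre of the top face of the round aluminium start button, 28 mm across, in a dark steel housing; at x = -12 mm, y = +72 mm in the box's frame. It is pressed straight down, 6 mm.
- grease_tin: Round tin with a white lid, 70 mm across, 42 mm high, loose, beyond the parked end of the box. Origin: centre of its underside. Not to be moved.
- nut_m16: Steel hexagon nut, 24 x 27 x 13 mm, loose, behind the box. Origin: centre of its underside. Not to be moved.
- wood_block: Wooden block, 44 x 85 x 38 mm, loose, by the parked end of the box. Origin: centre of its underside. Not to be moved.
- dressing_stone: Dark square stone, 24 x 95 x 24 mm, loose, behind the box. Origin: centre of its underside. Not to be moved.

How it is judged:
By the outcome, as a careful person would: the job done as asked, in the order asked, and still so for the second after the job is handed in, with the robot touching nothing.
It also fails if it takes over 72 s, if anything falls off the work surface, if the arm or the gripper's body presses on something with over 40 N, if the wrist force passes 120 N, or if a joint passes its speed limit or range.

## Working session

There is one attempt and no reset: what is moved stays moved. The work goes in short steps, Python scripts to look and compute and a shell command to move; the robot and the scene stay as the last step left them, time stands still between calls to the robot, and variables do not carry over. Pictures are saved under pics/ and viewed, and the job is handed in when it is done.

```bash
mkdir -p pics; python3 - <<'E'
from plant import *
import cv2
s=state(); print(s)
for n in ["scene","top","wrist"]:
    f=grab_frame(n); cv2.imwrite(f"pics/{n}0.png",f["frame"][:,:,::-1]); print(n,{k:v for k,v in f.items() if k!="frame"})
E
```

```text
{'time': 0.0, 'joint_pos': array([-1.29299017e+00,  5.33721404e-02,  1.61430424e+00,  3.12336719e-05,
        1.47600081e+00, -1.18973937e-01]), 'joint_vel': array([ 0.00019115,  0.00060879,  0.00031854, -0.00033585,  0.00130681,
        0.00116659]), 'joint_efforts': array([-2.50625862e-04, -3.93677938e+01, -3.70173740e+01, -1.41797859e-04,
        6.89102933e-03, -4.83153954e-06]), 'tool_pos': array([ 0.24138199, -0.57582694,  0.23004743]), 'tool_rot': array([ 0.13931591, -0.13941093,  0.69397237, -0.69250128]), 'contact_force': array([ 0.16423641, -0.262214  ,  0.30302966]), 'ft_torque': array([-0.00742363, -0.06315409,  0.03605153]), 'gripper_width': 1.0022397942468768}
scene {'fx': 374.3157384058728, 'fy': 374.3157384058728, 'cx': 319.74426008795604, 'cy': 203.98263208988197, 'pose': array([[-0.8753387 ,  0.18134589, -0.44821404,  0.3437906 ],
       [-0.48346657, -0.31581546,  0.81640717,  0.67476701],
       [ 0.00649916,  0.9313293 ,  0.36412017,  0.39500018],
       [ 0.        ,  0.        ,  0.        ,  1.        ]])}
top {'fx': 383.0667130437472, 'fy': 383.0667130437472, 'cx': 312.93055257750024, 'cy': 199.27236352647319, 'pose': array([[-0.01824661,  0.99242917, -0.12145537,  0.59640361],
       [-0.99958094, -0.0153766 ,  0.02452575, -0.01702883],
       [ 0.0224725 ,  0.12185198,  0.99229385,  0.92722283],
       [ 0.        ,  0.        ,  0.        ,  1.        ]])}
wrist {'fx': 308.4254447294403, 'fy': 308.4254447294403, 'cx': 315.40643775174783, 'cy': 196.90149819266864, 'pose': array([[ 0.38548807,  0.88834168,  0.24949552,  0.30371036],
       [-0.92271184,  0.37152252,  0.10282937, -0.54969728],
       [-0.00134559, -0.26985197,  0.96290088,  0.37352876],
       [ 0.        ,  0.        ,  0.        ,  1.        ]])}
```

View pics/scene0.png

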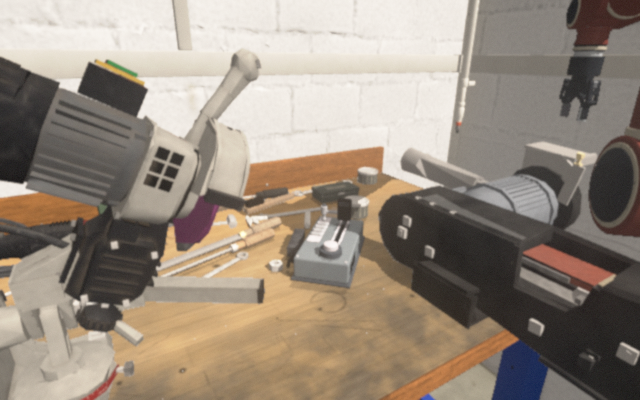

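View pics/top0.png

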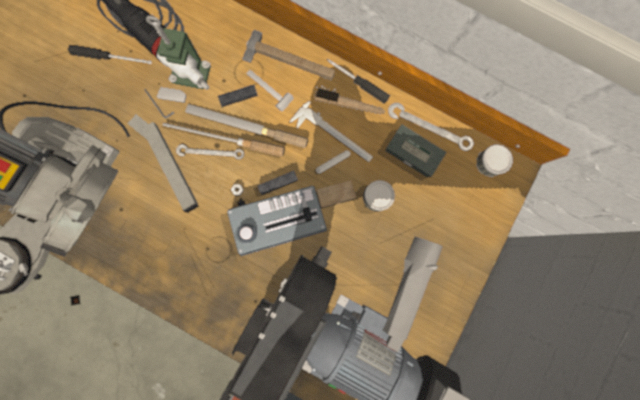

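View pics/wrist0.png

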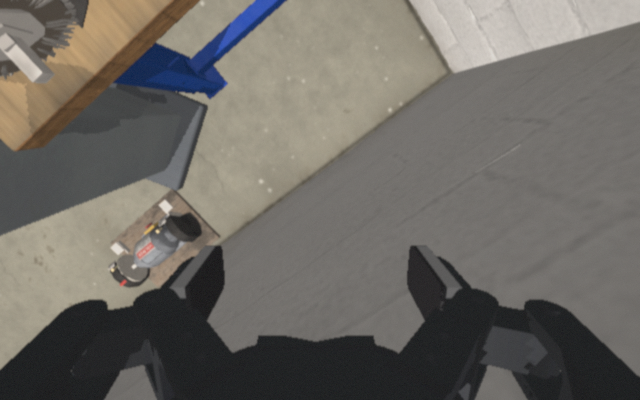

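The scene view shows the controller at about (328,250). In the top view it is at (278,219), with the button at (246,233), the lever at about (308,215), the tin at (379,195), and a belt grinder on the robot's side. Next I'll enlarge this area and measure it.

```bash
cat > h.py <<'E'
import numpy as np, cv2
def ray(f,u,v):
    d=np.array([(u-f["cx"])/f["fx"],-(v-f["cy"])/f["fy"],-1.0]); P=f["pose"]
    return P[:3,3],P[:3,:3]@d
def onz(f,u,v,z):
    o,d=ray(f,u,v); return o+d*(z-o[2])/d[2]
def proj(f,p):
    P=f["pose"]; q=P[:3,:3].T@(np.asarray(p)-P[:3,3]); return f["cx"]+f["fx"]*q[0]/-q[2], f["cy"]-f["fy"]*q[1]/-q[2]
def crop(f,x0,y0,x1,y1,s,name):
    cv2.imwrite(name,cv2.resize(f["frame"][y0:y1,x0:x1,::-1],None,fx=s,fy=s,interpolation=cv2.INTER_CUBIC))
E
python3 - <<'E'
from plant import *
from h import *
f=grab_frame("top"); crop(f,220,165,410,265,4,"pics/t1.png")
g=grab_frame("scene"); crop(g,260,160,420,300,4,"pics/s1.png")
E
```

```text
(no output)
```

View pics/t1.png

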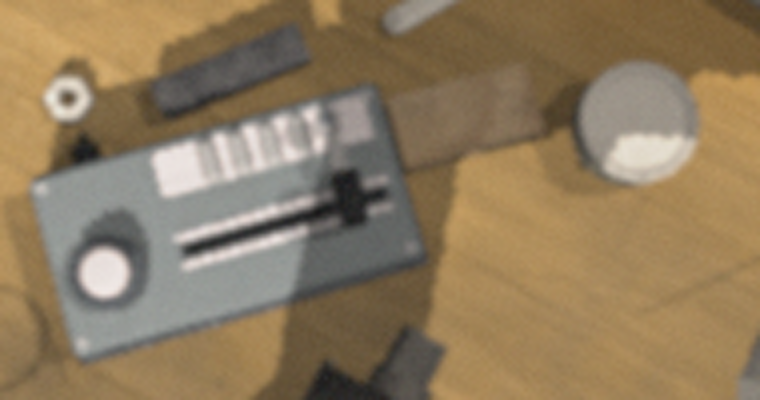

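View pics/s1.png

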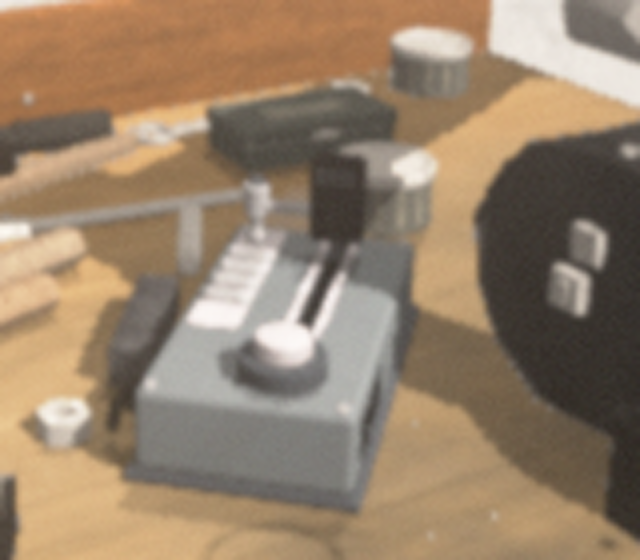

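```bash
python3 - <<'E'
from plant import *
from h import *
f=grab_frame("top"); g=grab_frame("scene")
T=lambda u,v:(220+(u+.5)/4-.5,165+(v+.5)/4-.5)
S=lambda u,v:(260+(u+.5)/4-.5,160+(v+.5)/4-.5)
C=[(37,184),(373,88),(424,256),(82,356)]
for z in (.0,.048):
    P=np.array([onz(f,*T(*c),z)[:2] for c in C]); print(z,P.round(4).tolist(),P.mean(0)); 
    print([np.linalg.norm(P[i]-P[(i+1)%4]).round(4) for i in range(4)])
    for a,b in ((1,0),(2,3)):
        d=P[b]-P[a]; print(np.degrees(np.arctan2(-d[0],d[1])))
def tri(a,b):
    o1,d1=ray(f,*a);o2,d2=ray(g,*b)
    d1/=np.linalg.norm(d1);d2/=np.linalg.norm(d2)
    A=np.c_[d1,-d2]; t=np.linalg.lstsq(A,o2-o1,rcond=None)[0]
    p,q=o1+d1*t[0],o2+d2*t[1]; return (p+q)/2,np.linalg.norm(p-q)
print("btn",tri(T(104,272),S(282,342)))
print("screws",tri(T(40,187),S(151,384)),tri(T(82,346),S(345,409)))
S4=[onz(f,*T(*c),.049)for c in ((40,187),(410,248),(82,346))];print(S4)
print("slot",[onz(f,*T(*c),.048)for c in ((190,250),(385,192))])
print("tin",onz(f,*T(638,120),.042))
print("lever top",tri(T(350,197),S(338,158)))
print("wood", [onz(f,*T(*c),.038) for c in ((528,64),(546,133),(412,168))])
E
```

```text
0.0 [[0.6854, 0.1639], [0.7411, -0.0404], [0.6379, -0.0693], [0.5819, 0.1363]] [0.6615673  0.04760829]
[np.float64(0.2117), np.float64(0.1072), np.float64(0.2131), np.float64(0.1071)]
15.257233670489475
15.244798481371925
0.048 [[0.6808, 0.1545], [0.7336, -0.0392], [0.6358, -0.0666], [0.5826, 0.1283]] [0.65819394 0.04426218]
[np.float64(0.2008), np.float64(0.1016), np.float64(0.2021), np.float64(0.1016)]
15.257233670489509
15.244798481371932
btn (array([0.62909161, 0.11338147, 0.06575666]), np.float64(9.08766052578874e-05))
screws (array([0.67841275, 0.15235056, 0.04872521]), np.float64(0.0012196259013216458)) (array([0.58842759, 0.12831803, 0.04881073]), np.float64(0.0004042075238316115))
[array([0.67893172, 0.15259107, 0.049     ]), array([ 0.64042963, -0.05865516,  0.049     ]), array([0.58824279, 0.12820821, 0.049     ])]
slot [array([0.64149113, 0.06715704, 0.048     ]), array([ 0.6729293, -0.044978 ,  0.048    ])]
tin [ 0.71331349 -0.19412254  0.042     ]
lever top (array([ 0.66595991, -0.02403923,  0.10665961]), np.float64(0.0011337760148968502))
wood [array([ 0.7481382 , -0.13110275,  0.038     ]), array([ 0.70697554, -0.14043247,  0.038     ]), array([ 0.68759655, -0.06133277,  0.038     ])]
```

```bash
python3 - <<'E'
from plant import *
from h import *
f=grab_frame("top"); g=grab_frame("scene")
crop(f,220,220,460,400,3.3,"pics/t2.png"); crop(g,370,100,640,300,2.9,"pics/s2.png")
print(proj(f,[0,0,0]),proj(f,[0.35,0,0]))
E
```

```text
(np.float64(300.7333619737402), np.float64(518.0942897532462)) (np.float64(298.5665434582769), np.float64(353.3131093437041))
```

View pics/t2.png

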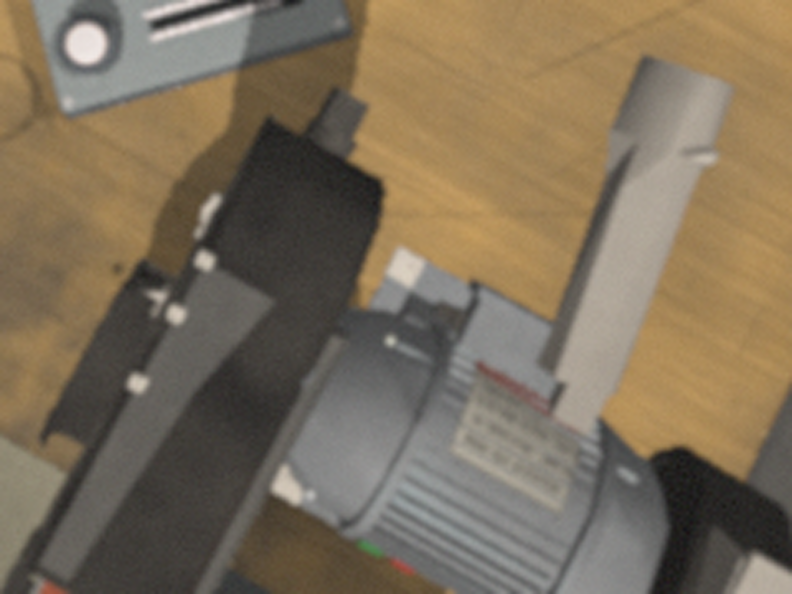

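View pics/s2.png

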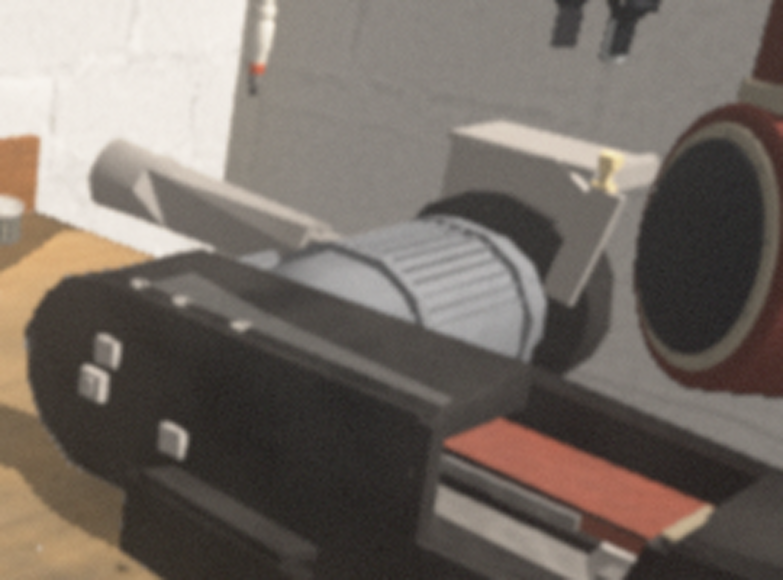

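```bash
cat >> h.py <<'E'
def tri(f,a,g,b):
    o1,d1=ray(f,*a);o2,d2=ray(g,*b)
    d1/=np.linalg.norm(d1);d2/=np.linalg.norm(d2)
    t=np.linalg.lstsq(np.c_[d1,-d2],o2-o1,rcond=None)[0]
    p,q=o1+d1*t[0],o2+d2*t[1]; return ((p+q)/2).round(4),np.linalg.norm(p-q).round(4)
E
python3 - <<'E'
from plant import *
from h import *
f=grab_frame("top"); g=grab_frame("scene")
T=lambda u,v:(220+u/3.3,220+v/3.3)
S=lambda u,v:(370+u/2.9,100+v/2.9)
for n,a,b in [("clip1",(205,260),(138,284)),("clip2",(176,313),(180,300)),("clip3",(138,382),(241,325)),("pipe end",(685,68),(120,140)),("motor top",(480,360),(330,240)),]:
    print(n,tri(f,T(*a),g,S(*b)))
for z in (.05,.1,.15,.2): print(z,onz(f,*T(270,122),z),onz(f,*T(380,185),z),onz(f,*T(345,90),z))
E
```

```text
clip1 (array([0.4954, 0.0279, 0.158 ]), np.float64(0.0003))
clip2 (array([0.4653, 0.0452, 0.1588]), np.float64(0.0002))
clip3 (array([0.4261, 0.0675, 0.1587]), np.float64(0.0007))
pipe end (array([ 0.5977, -0.2592,  0.1812]), np.float64(0.0111))
motor top (array([ 0.417 , -0.1374,  0.1514]), np.float64(0.0311))
0.05 [ 0.57255424 -0.01114157  0.05      ] [ 0.52855078 -0.08564633  0.05      ] [ 0.59339377 -0.06312297  0.05      ]
0.1 [ 0.57391361 -0.01147713  0.1       ] [ 0.53241826 -0.08173527  0.1       ] [ 0.59356532 -0.06049569  0.1       ]
0.15 [ 0.57527298 -0.01181269  0.15      ] [ 0.53628574 -0.0778242   0.15      ] [ 0.59373688 -0.05786841  0.15      ]
0.2 [ 0.57663234 -0.01214826  0.2       ] [ 0.54015322 -0.07391314  0.2       ] [ 0.59390843 -0.05524114  0.2       ]
```

```bash
cat >> h.py <<'E'
from scipy.spatial.transform import Rotation as Ro
TH=np.radians(15.25); B=np.array([.6597,.0470,0]); RB=np.array([[np.cos(TH),-np.sin(TH),0],[np.sin(TH),np.cos(TH),0],[0,0,1]])
def bw(p): return B+RB@np.array(p)
def wb(p): return RB.T@(np.array(p)-B)
def st(s):
    q=s["tool_rot"]; R=Ro.from_quat([q[1],q[2],q[3],q[0]]).as_matrix(); return np.array(s["tool_pos"]),R
def rep(s,goal=None):
    p,R=st(s); print("t",round(s["time"],2),"tcp",p.round(4),"box",(wb(p)*1000).round(1),"F box",(RB.T@s["contact_force"]).round(1),"w",round(s["gripper_width"],2))
    print("tool x,y,z in box:",(RB.T@R).T.round(3).tolist())
    if goal is not None: print("to goal, tool cm:",(R.T@(bw(goal)-p)*100).round(2))
E
python3 - <<'E'
from plant import *
from h import *
s=state(); rep(s,(-.012,-.11,.3)); print(s["joint_pos"].round(3))
E
```

```text
t 0.55 tcp [ 0.2415 -0.5764  0.2313] box [-567.4 -491.5  231.3] F box [0.6 0.4 0.6] w 1.0
tool x,y,z in box: [[-0.991, -0.13, 0.0], [-0.0, -0.0, -1.0], [0.13, -0.991, 0.0]]
to goal, tool cm: [-60.04  -6.87 -30.59]
[-1.293  0.053  1.613 -0.     1.476 -0.119]
```

```bash
python3 -m crank '[[[-1,0,-4,0,-10.3],[-1,0,-4,0,-10.3],[-1,0,-4,0,-10.3],[-1,0,-4,0,-10.3],[-1,0,0,0,-10.3],[-1,0,0,0,-10.3],[-1,0,0,0,-10.3],[-1,0,0,0,-10.3]]]'; python3 - <<'E'
from plant import *
from h import *
s=state(); rep(s,(-.012,-.11,.3)); print(s["joint_pos"].round(3))
E
```

```text
time: 1.55
tool_pos: [0.2415, -0.5764, 0.3913]
tool_rot: [-0.563, 0.563, -0.428, 0.428]
contact_force: [0.3, 0.3, 0.0]
gripper_width: 0.006
t 1.55 tcp [ 0.2415 -0.5764  0.3913] box [-567.4 -491.5  391.3] F box [0.4 0.2 0. ] w 0.01
tool x,y,z in box: [[0.004, -1.0, 0.0], [-0.0, -0.0, -1.0], [1.0, 0.004, -0.0]]
to goal, tool cm: [-37.93   9.13  55.69]
[-1.293  0.008  1.397 -0.     1.737 -1.563]
```

```bash
python3 -m crank '[[[-1,-3.1,0,4.6,0],[-1,-3.1,0,4.6,0],[-1,-3.1,0,4.6,0],[-1,-3.1,0,4.6,0],[-1,-3.1,0,4.6,0],[-1,-3.1,0,4.6,0],[-1,-3.1,0,4.6,0],[-1,-3.1,0,4.6,0]]]'; python3 -m crank '[[[-1,-3.1,0,4.6,0],[-1,-3.1,0,4.6,0],[-1,-3.1,0,4.6,0],[-1,-3.1,0,4.6,0],[-1,0,0,0,0]]]'; python3 - <<'E'
from plant import *
from h import *
s=state(); rep(s,(-.012,-.110,.076)); print(s["joint_pos"].round(3))
for n in ["scene","top","wrist"]:
    f=grab_frame(n); cv2.imwrite(f"pics/{n}1.png",f["frame"][:,:,::-1])
E
```

```text
time: 2.55
tool_pos: [0.533, -0.2394, 0.3916]
tool_rot: [0.561, -0.561, 0.43, -0.43]
contact_force: [0.5, -0.6, 0.1]
gripper_width: -0.001
time: 3.18
tool_pos: [0.6787, -0.07, 0.3899]
tool_rot: [-0.562, 0.563, -0.429, 0.428]
contact_force: [-0.5, -0.4, -0.3]
gripper_width: 0.003
t 3.17 tcp [ 0.6787 -0.07    0.3899] box [ -12.4 -117.9  389.9] F box [-0.6 -0.2 -0.3] w 0.0
tool x,y,z in box: [[0.003, -1.0, -0.001], [-0.001, 0.001, -1.0], [1.0, 0.003, -0.001]]
to goal, tool cm: [-0.75 31.4   0.08]
[-2.120e-01  1.450e-01  1.255e+00  1.000e-03  1.743e+00 -4.810e-01]
```

View pics/scene1.png

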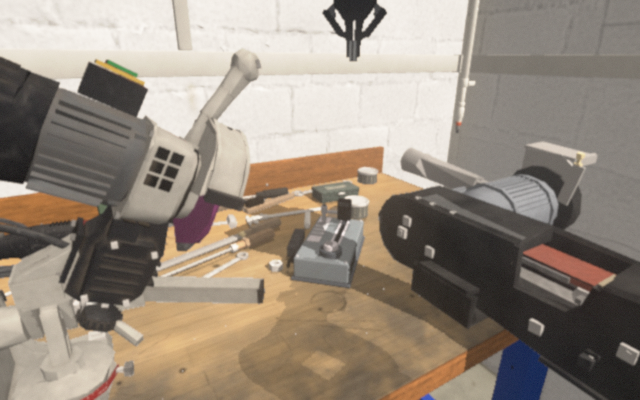

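View pics/wrist1.png

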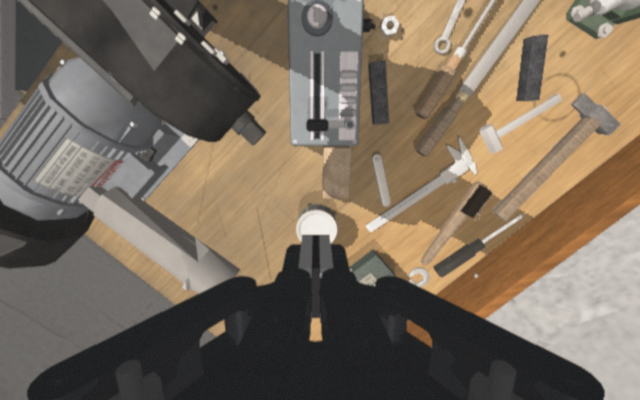

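The wrist view shows the box lined up with the tool: the lever is at (318,125), the button at (317,15), and the tin is well behind the target spot. Descending in stages.

```bash
python3 -m crank '[[[-1,0,5,0.1,0],[-1,0,5,0,0],[-1,0,5,0,0],[-1,0,5,0,0],[-1,0,3,0,0],[-1,0,0,0,0]]]'; python3 - <<'E'
from plant import *
from h import *
s=state(); rep(s,(-.012,-.110,.076))
for n in ["scene","top","wrist"]:
    f=grab_frame(n); cv2.imwrite(f"pics/{n}2.png",f["frame"][:,:,::-1])
    if n=="scene": crop(f,260,160,420,300,4,"pics/s2b.png")
    if n=="top": crop(f,220,165,410,265,4,"pics/t2b.png")
E
```

```text
time: 4.08
tool_pos: [0.6756, -0.0739, 0.158]
tool_rot: [-0.56, 0.562, -0.432, 0.428]
contact_force: [-0.3, -0.0, -0.2]
gripper_width: 0.001
t 4.08 tcp [ 0.6756 -0.0739  0.158 ] box [ -16.4 -120.8  158. ] F box [-0.3  0.1 -0.2] w 0.0
tool x,y,z in box: [[-0.004, -1.0, -0.003], [-0.006, 0.003, -1.0], [1.0, -0.004, -0.006]]
to goal, tool cm: [-1.06  8.2   0.48]
```

View pics/s2b.png

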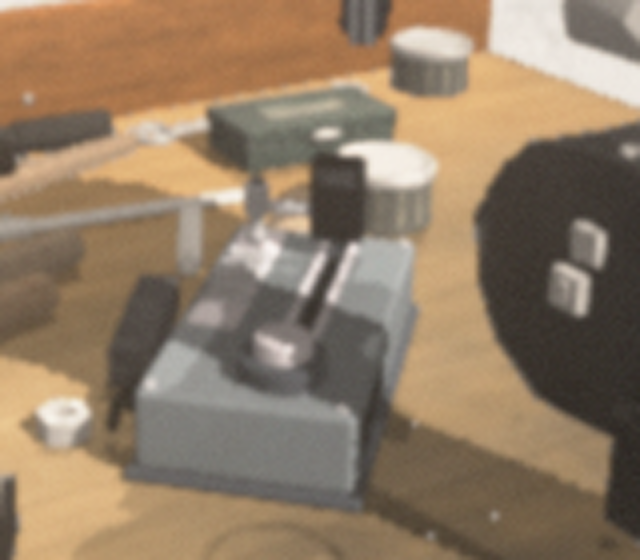

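View pics/t2b.png

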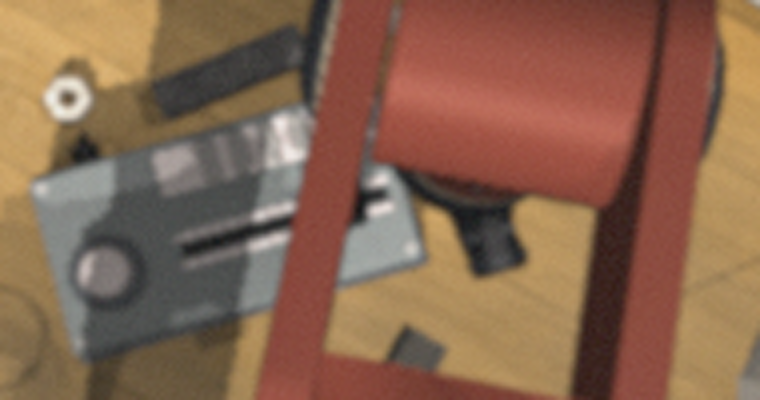

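View pics/wrist2.png

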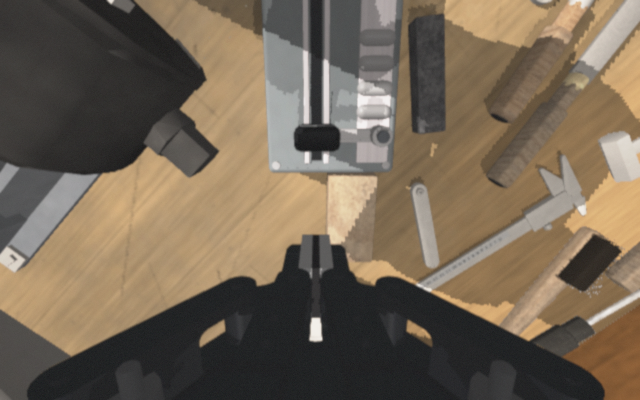

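```bash
python3 - <<'E'
from plant import *
from h import *
f=grab_frame("wrist"); g=f["frame"].astype(int).sum(2)
crop(f,240,90,440,190,4,"pics/w2c.png")
print(g[110:165,317].tolist())
for v in (126,150): print(v,wb(onz(f,317,v,.108))*1000)
print("bcorners",wb(onz(f,276,167,.048))*1000,wb(onz(f,388,167,.048))*1000)
rep(state())
E
```

```text
[139, 138, 142, 138, 130, 139, 142, 132, 140, 142, 143, 135, 132, 143, 198, 190, 142, 93, 85, 96, 93, 116, 100, 105, 96, 97, 100, 91, 104, 96, 102, 95, 99, 89, 81, 79, 89, 60, 89, 81, 116, 155, 171, 168, 172, 160, 157, 164, 183, 281, 421, 501, 515, 509, 519]
126 [-12.34447596 -62.90016054 108.        ]
150 [-12.3849151  -77.98490804 108.        ]
bcorners [-46.79663764 -99.7647848   48.        ] [  48.51477396 -100.2151114    48.        ]
t 4.28 tcp [ 0.6796 -0.0738  0.1646] box [ -12.6 -121.8  164.6] F box [-0.1  0.2  0.4] w -0.0
tool x,y,z in box: [[-0.003, -1.0, 0.002], [0.004, -0.002, -1.0], [1.0, -0.003, 0.004]]
```

View pics/w2c.png

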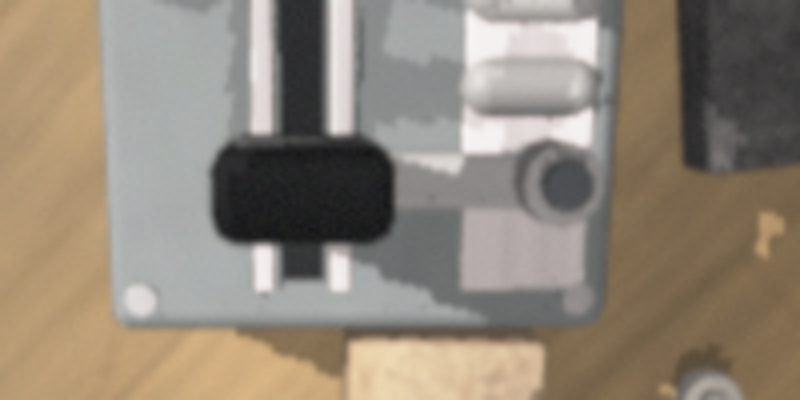

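```bash
python3 -m crank '[[[-1,0,3,0,0],[-1,0,3,0,0],[-1,0,2.5,0,0],[-1,-0.6,0,0,0],[-1,-0.6,0,0,0],[-1,0,0,0,0],[-1,0,0,0,0]]]'; python3 - <<'E'
from plant import *
from h import *
s=state(); rep(s,(-.012,-.095,.078))
f=grab_frame("wrist"); crop(f,200,50,440,290,2.5,"pics/w3.png")
f=grab_frame("scene"); crop(f,260,160,420,300,4,"pics/s3.png")
E
```

```text
time: 5.15
tool_pos: [0.6759, -0.0614, 0.0779]
tool_rot: [0.562, -0.561, 0.429, -0.43]
contact_force: [-0.0, -0.8, 0.1]
gripper_width: -0.001
t 5.15 tcp [ 0.6759 -0.0614  0.0779] box [ -12.8 -108.8   77.9] F box [-0.2 -0.8  0.1] w -0.0
tool x,y,z in box: [[-0.002, -1.0, 0.001], [0.002, -0.001, -1.0], [1.0, -0.002, 0.002]]
to goal, tool cm: [-1.38 -0.01  0.08]
```

View pics/w3.png

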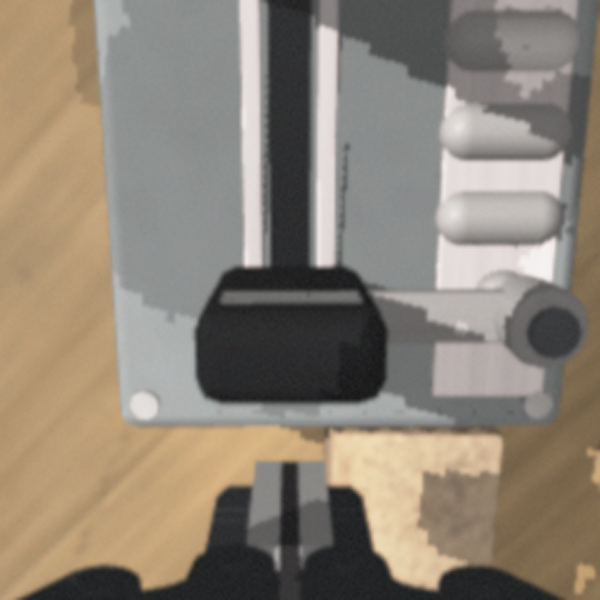

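View pics/s3.png

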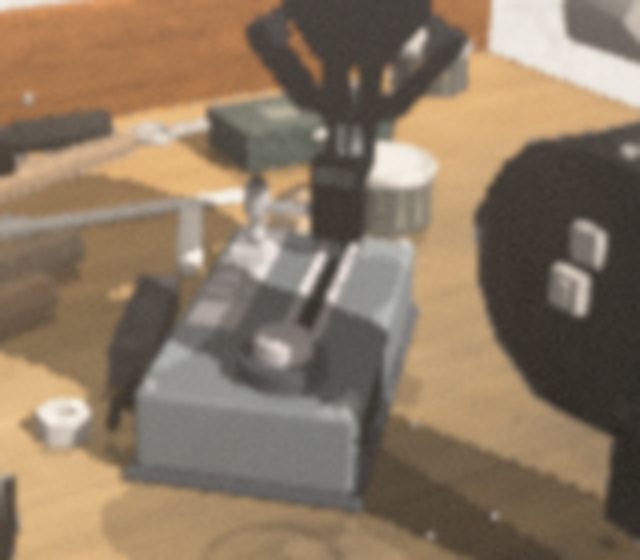

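The wrist view shows the shut fingertips centred behind the blade (crop 253–328, blade 195–385) with a gap of about 2 cm. Now approaching.

```bash
cat > r.py <<'E'
from plant import *
from h import *
rep(state())
E
python3 -m crank '[[[-1,-0.5,0,0.05,0],[-1,-0.5,0,0,0],[-1,0,0,0,0]]]' | grep force; python3 r.py
python3 -m crank '[[[-1,-0.3,0,0,0],[-1,-0.3,0,0,0],[-1,0,0,0,0]]]'| grep force; python3 r.py
python3 -m crank '[[[-1,-0.3,0,0,0],[-1,-0.3,0,0,0],[-1,0,0,0,0]]]'| grep force; python3 r.py
```

```text
contact_force: [0.3, -0.0, 2.1]
t 5.62 tcp [ 0.6728 -0.0511  0.0762] box [-13.2 -98.   76.2] F box [ 0.3 -0.1  2.1] w 0.0
tool x,y,z in box: [[-0.001, -1.0, -0.0], [-0.0, 0.0, -1.0], [1.0, -0.001, -0.0]]
contact_force: [0.4, 0.2, -0.1]
t 6.0 tcp [ 0.6713 -0.0456  0.0763] box [-13.1 -92.4  76.3] F box [ 0.5  0.1 -0.1] w -0.0
tool x,y,z in box: [[-0.002, -1.0, -0.0], [-0.0, 0.0, -1.0], [1.0, -0.002, -0.0]]
contact_force: [0.1, 0.1, -0.4]
t 6.38 tcp [ 0.6698 -0.0397  0.0763] box [-13.1 -86.3  76.3] F box [ 0.1  0.  -0.4] w -0.0
tool x,y,z in box: [[-0.002, -1.0, -0.0], [-0.0, 0.0, -1.0], [1.0, -0.002, -0.0]]
```

```bash
for i in 1 2 3 4; do python3 -m crank '[[[-1,-0.2,0,0,0],[-1,0,0,0,0]]]' >/dev/null; python3 r.py | head -1; done; python3 - <<'E'
from plant import *
from h import *
f=grab_frame("wrist"); crop(f,200,50,440,290,2.5,"pics/w4.png")
E
```

```text
t 6.62 tcp [ 0.6693 -0.0379  0.0763] box [-13.1 -84.4  76.3] F box [-1.  -0.2  0.4] w 0.0
t 6.88 tcp [ 0.6688 -0.0361  0.0763] box [-13.1 -82.6  76.3] F box [ 0.5 -0.2 -0.3] w -0.0
t 7.12 tcp [ 0.6686 -0.0355  0.0764] box [-13.1 -81.9  76.4] F box [-0.1 -5.1 -1.2] w 0.0
t 7.38 tcp [ 0.668  -0.0335  0.0764] box [-13.1 -79.8  76.4] F box [-0.1 -5.   0.1] w -0.0
```

View pics/w4.png

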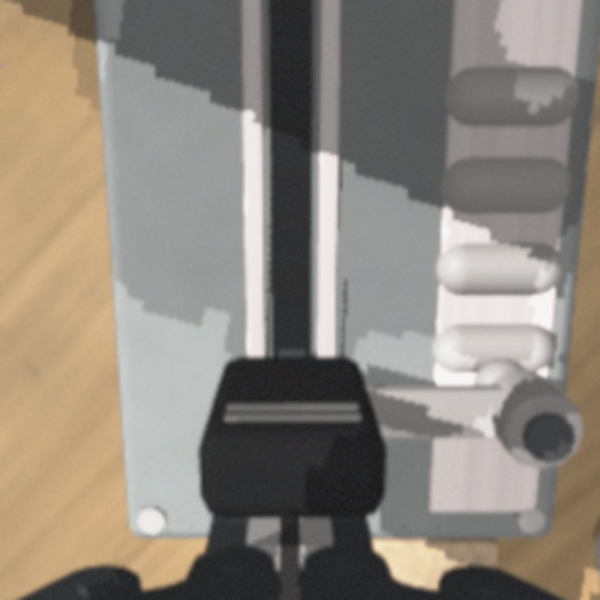

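```bash
python3 - <<'E'
from plant import *
from h import *
f=grab_frame("wrist"); rep(state())
W=lambda u,v:(200+u/2.5,50+v/2.5)
for n,p,z in [("pin1",(495,345),.053),("pin2",(498,268),.053),("pin3",(505,185),.053),("pin4",(512,97),.053),("screwL",(150,521),.049),("screwR",(531,521),.049),("blade top front edge",(290,360),.058),("top ridge",(292,411),.108),("barrel top",(550,433),.09),("blade back",(290,516),.108)]:
    print(n,(wb(onz(f,*W(*p),z))*1000).round(1))
E
```

```text
t 7.47 tcp [ 0.668  -0.0333  0.0764] box [-13.1 -79.7  76.4] F box [ 0.3 -5.4 -0.9] w -0.0
tool x,y,z in box: [[-0.002, -1.0, 0.002], [0.0, -0.002, -1.0], [1.0, -0.002, 0.0]]
pin1 [ 32.1 -53.   53. ]
pin2 [ 31.5 -35.8  53. ]
pin3 [ 31.8 -18.3  53. ]
pin4 [31.9 -0.8 53. ]
screwL [-47.8 -97.9  49. ]
screwR [ 45.  -98.2  49. ]
blade top front edge [-13.6 -54.9  58. ]
top ridge [-13.4 -49.4 108. ]
barrel top [ 32.9 -59.9  90. ]
blade back [-13.7 -67.  108. ]
```

```bash
for i in 1 2 3 4 5; do python3 -m crank '[[[-1,-0.15,0,0,0],[-1,0,0,0,0]]]' >/dev/null; python3 r.py | head -1; done
```

```text
t 7.72 tcp [ 0.6673 -0.0309  0.0763] box [-13.1 -77.1  76.3] F box [-0.2 -3.4  0.8] w -0.01
t 7.97 tcp [ 0.6668 -0.0287  0.0763] box [-13.1 -74.9  76.3] F box [-0.6 -1.4 -0.2] w 0.0
t 8.22 tcp [ 0.6664 -0.0272  0.0762] box [-13.  -73.4  76.2] F box [ 0.3 -1.1 -0.4] w -0.0
t 8.47 tcp [ 0.6661 -0.0261  0.0762] box [-13.1 -72.2  76.2] F box [ 0.5 -0.  -0.4] w 0.0
t 8.72 tcp [ 0.6657 -0.0249  0.0763] box [-13.1 -71.   76.3] F box [-0.5 -0.6  0.7] w 0.0
```

```bash
cat > look.py <<'E'
import sys
from plant import *
from h import *
f=grab_frame("wrist"); crop(f,200,20,440,260,2.5,f"pics/w{sys.argv[1]}.png"); rep(state())
E
python3 look.py 5
```

```text
t 8.78 tcp [ 0.6658 -0.025   0.0763] box [-13.1 -71.   76.3] F box [-0.2  0.7  0.6] w -0.0
tool x,y,z in box: [[-0.002, -1.0, 0.0], [0.0, -0.0, -1.0], [1.0, -0.002, 0.0]]
```

View pics/w5.png

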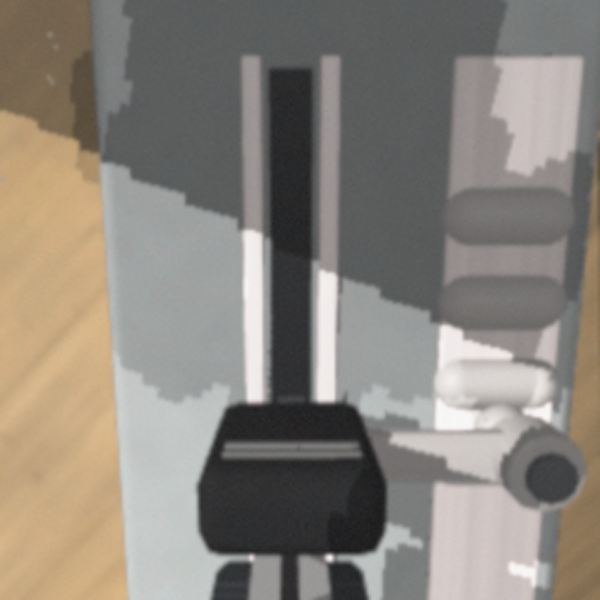

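The lever is in the first notch: the barrel sits past pin 1 and pin 2 is ahead of it at crop row 383. It has sprung clear of the tip. On to crest 2.

```bash
python3 -m crank '[[[-1,-0.25,0,0,0],[-1,-0.25,0,0,0],[-1,0,0,0,0]]]' >/dev/null; python3 r.py | head -1;  for i in 1 2 3 4 5 6; do python3 -m crank '[[[-1,-0.15,0,0,0],[-1,0,0,0,0]]]' >/dev/null; python3 r.py | head -1; done
```

```text
t 9.15 tcp [ 0.6644 -0.0199  0.0763] box [-13.1 -65.8  76.3] F box [ 0.1 -0.7 -0.3] w -0.0
t 9.4 tcp [ 0.6641 -0.0187  0.0763] box [-13.  -64.5  76.3] F box [ 0.1 -0.8 -0.5] w 0.0
t 9.65 tcp [ 0.664  -0.0182  0.0764] box [-13.  -64.   76.4] F box [-0.  -3.9 -0.9] w 0.0
t 9.9 tcp [ 0.6636 -0.0169  0.0764] box [-13.1 -62.7  76.4] F box [ 0.4 -4.6  0.1] w -0.0
t 10.15 tcp [ 0.663  -0.015   0.0764] box [-13.1 -60.7  76.4] F box [-1.3 -4.1 -0.8] w 0.0
t 10.4 tcp [ 0.6624 -0.0124  0.0764] box [-13.1 -58.   76.4] F box [ 0.3 -0.9  0.8] w 0.0
t 10.65 tcp [ 0.6619 -0.0107  0.0763] box [-13.  -56.3  76.3] F box [ 0.  -0.6 -0.9] w -0.0
```

```bash
for i in 1 2 ; do python3 -m crank '[[[-1,-0.1,0,0,0],[-1,0,0,0,0]]]' >/dev/null; python3 r.py | head -1; done; python3 look.py 6
```

```text
t 10.9 tcp [ 0.6618 -0.0101  0.0762] box [-13.  -55.6  76.2] F box [-1.1 -0.  -0.1] w -0.0
t 11.15 tcp [ 0.6615 -0.0094  0.0762] box [-13.1 -54.9  76.2] F box [-0.1 -0.1 -0.7] w -0.0
t 11.2 tcp [ 0.6616 -0.0094  0.0763] box [-13.  -54.9  76.3] F box [-0.5  0.9  0.1] w -0.0
tool x,y,z in box: [[-0.002, -1.0, -0.0], [-0.0, 0.0, -1.0], [1.0, -0.002, -0.0]]
```

View pics/w6.png

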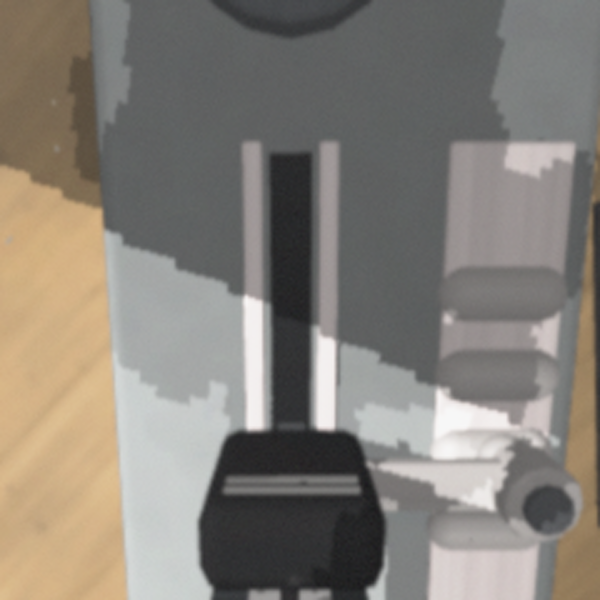

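The ball is still on the crest of pin 2 (crop row ~440), so continue.

```bash
for i in 1 2 3; do python3 -m crank '[[[-1,-0.1,0,0,0],[-1,0,0,0,0]]]' >/dev/null; python3 r.py | head -1; done; python3 look.py 7
```

```text
t 11.45 tcp [ 0.6613 -0.0085  0.0763] box [-13.  -54.   76.3] F box [-1.   0.1 -0.5] w -0.0
t 11.7 tcp [ 0.6611 -0.0076  0.0763] box [-13.  -53.   76.3] F box [-0.  -0.2  0.7] w -0.0
t 11.95 tcp [ 0.6608 -0.0066  0.0763] box [-13.  -52.   76.3] F box [ 0.3 -0.3  0.4] w -0.0
t 12.0 tcp [ 0.6608 -0.0066  0.0763] box [-13.  -52.   76.3] F box [-0.  -0.8  0.5] w 0.0
tool x,y,z in box: [[-0.002, -1.0, -0.0], [0.0, 0.0, -1.0], [1.0, -0.002, 0.0]]
```

View pics/w7.png

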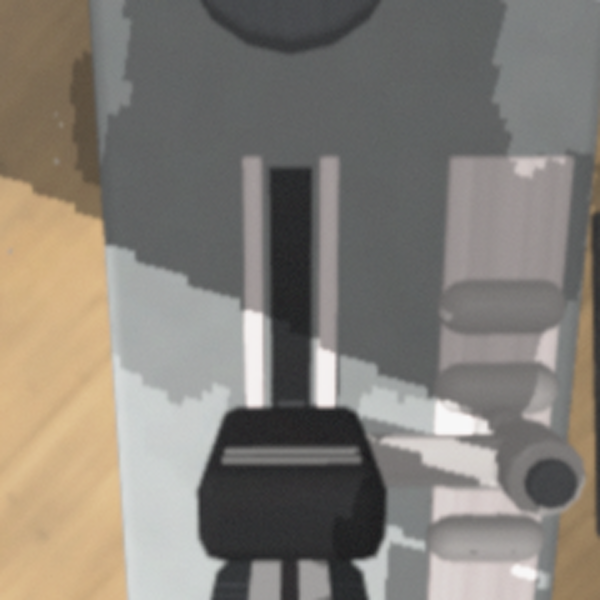

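Notch 2 is confirmed. Barrel-to-next-pin spacing is 93 rows, the same as in notch 1, and pin 1 now shows behind at row 538. Third click, in smaller steps.

```bash
python3 -m crank '[[[-1,-0.25,0,0,0],[-1,-0.25,0,0,0],[-1,0,0,0,0]]]' >/dev/null; python3 r.py | head -1;  for i in 1 2 3 4 5 6; do python3 -m crank '[[[-1,-0.15,0,0,0],[-1,0,0,0,0]]]' >/dev/null; python3 r.py | head -1; done
```

```text
t 12.38 tcp [ 0.6594 -0.0016  0.0763] box [-13.  -46.8  76.3] F box [-0.1  0.2 -0.7] w -0.0
t 12.62 tcp [ 0.6593 -0.001   0.0763] box [-13.  -46.2  76.3] F box [ 0.1 -2.9 -0.3] w 0.0
t 12.88 tcp [ 6.591e-01 -3.000e-04  7.640e-02] box [-13.  -45.4  76.4] F box [ 0.2 -5.4 -0.9] w -0.0
t 13.12 tcp [0.6586 0.0015 0.0764] box [-13.  -43.6  76.4] F box [-0.1 -5.5 -1.8] w 0.01
t 13.38 tcp [0.6579 0.004  0.0763] box [-13.  -41.   76.3] F box [ 0.2 -2.1  0.4] w -0.0
t 13.62 tcp [0.6573 0.0061 0.0763] box [-13.  -38.8  76.3] F box [-1.3  0.2  0.7] w 0.0
t 13.88 tcp [0.657  0.0075 0.0762] box [-13.  -37.4  76.2] F box [ 0.2 -0.6  0.3] w -0.0
```

```bash
for i in 1 2; do python3 -m crank '[[[-1,-0.1,0,0,0],[-1,0,0,0,0]]]' >/dev/null; python3 r.py | head -1; done; python3 look.py 8
```

```text
t 14.12 tcp [0.6569 0.0081 0.0763] box [-13.  -36.8  76.3] F box [-0.1 -0.1  0.3] w -0.0
t 14.38 tcp [0.6566 0.0089 0.0763] box [-13.  -36.   76.3] F box [-0.6  0.7  0.2] w -0.0
t 14.43 tcp [0.6566 0.0088 0.0763] box [-13.  -36.1  76.3] F box [ 0.7  0.2 -0.7] w -0.0
tool x,y,z in box: [[-0.002, -1.0, -0.0], [0.0, 0.0, -1.0], [1.0, -0.002, 0.0]]
```

View pics/w8.png

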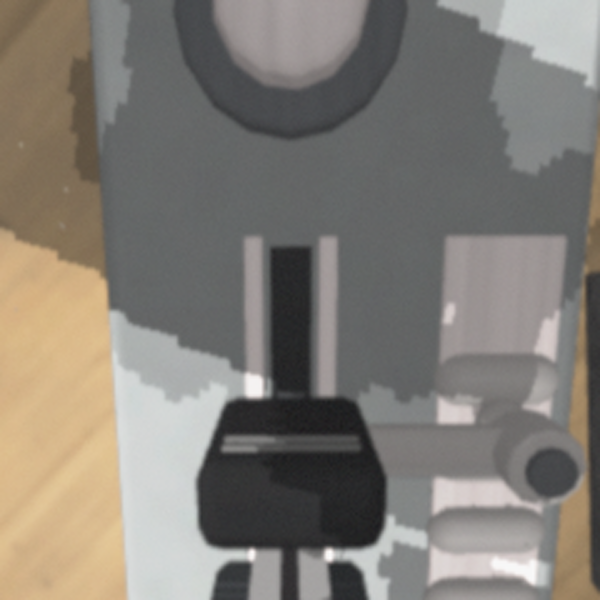

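The lever is in the third notch: pin 4 is ahead at crop row 378, pins 1 and 2 are behind, and there is a gap to the fingertips. Next: back off, lift and go over to the button.

```bash
python3 -m crank '[[[-1,0.5,0,0,0],[-1,0.7,0,0,0],[-1,0,-3,0,0],[-1,0,-4,0,0],[-1,0,-3,0,0],[-1,0,0,0,0]]]'; python3 -m crank '[[[-1,-3,0,0,0],[-1,-4,0,0,0],[-1,-4,0,0.1,0],[-1,-1,0,0,0],[-1,0,0,0,0],[-1,0,0,0,0]]]'; python3 - <<'E'
from plant import *
from h import *
s=state(); rep(s,(-.012,.072,.075))
f=grab_frame("scene"); crop(f,260,160,420,300,4,"pics/s9.png")
f=grab_frame("wrist"); cv2.imwrite("pics/w9.png",f["frame"][:,:,::-1])
E
```

```text
time: 15.18
tool_pos: [0.662, -0.0035, 0.1803]
tool_rot: [0.563, -0.56, 0.428, -0.432]
contact_force: [0.8, -0.1, -0.2]
gripper_width: -0.002
time: 15.92
tool_pos: [0.6296, 0.1121, 0.1757]
tool_rot: [-0.561, 0.562, -0.43, 0.43]
contact_force: [0.1, -0.9, 0.5]
gripper_width: 0.0
t 15.93 tcp [0.6296 0.1121 0.1757] box [-11.9  70.8 175.7] F box [-0.1 -0.9  0.5] w 0.0
tool x,y,z in box: [[-0.003, -1.0, 0.0], [-0.001, -0.0, -1.0], [1.0, -0.003, -0.001]]
to goal, tool cm: [-0.13 10.07  0.  ]
```

View pics/s9.png

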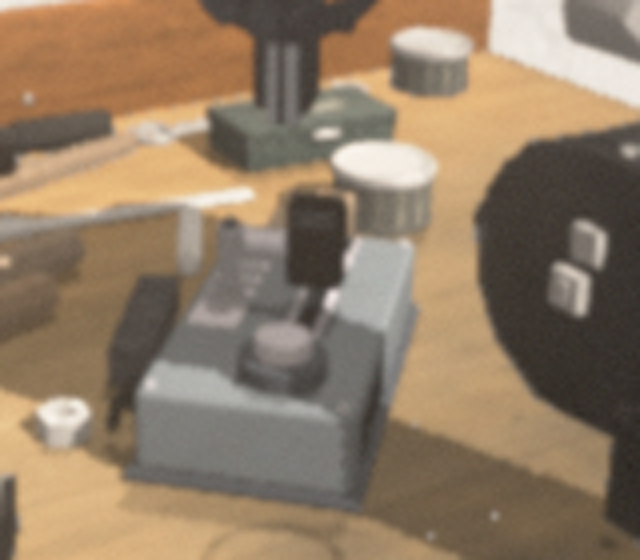

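View pics/w9.png

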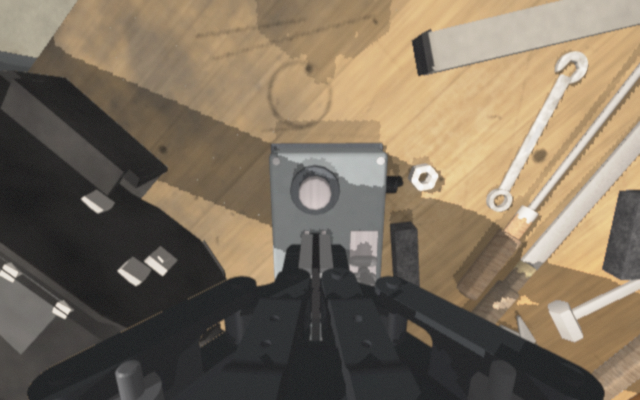

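Button at (315,192) is under the tips, and the lever is still well seated. Descending to press.

```bash
python3 -m crank '[[[-1,-0.13,4,0,0],[-1,0,4,0,0],[-1,0,2,0,0],[-1,0,0,0,0],[-1,0,0,0,0]]]' >/dev/null; python3 r.py|head -1; for i in 1 2 3 4 5; do python3 -m crank '[[[-1,0,0.2,0,0],[-1,0,0,0,0]]]' >/dev/null; python3 r.py | head -1; done
```

```text
t 16.65 tcp [0.6305 0.1144 0.0783] box [-10.4  72.7  78.3] F box [0.2 0.5 0.5] w -0.0
t 16.9 tcp [0.6297 0.1146 0.0755] box [-11.1  73.1  75.5] F box [-0.   0.4 -0.8] w 0.0
t 17.15 tcp [0.6289 0.1146 0.0722] box [-11.9  73.3  72.2] F box [0.2 0.3 0.3] w 0.0
t 17.4 tcp [0.629  0.1145 0.0702] box [-11.8  73.2  70.2] F box [ 0.5 -0.2 -1. ] w -0.0
t 17.65 tcp [0.6292 0.1146 0.0685] box [-11.7  73.2  68.5] F box [-1.9 -0.2  2. ] w -0.0
t 17.9 tcp [0.6292 0.1146 0.0665] box [-11.6  73.2  66.5] F box [-1.4  0.   3.8] w -0.0
```

```bash
for i in 1 2 3 4 5; do python3 -m crank '[[[-1,0,0.1,0,0],[-1,0,0,0,0]]]' >/dev/null; python3 r.py | head -1; done
```

```text
t 18.15 tcp [0.6292 0.1145 0.0655] box [-11.6  73.2  65.5] F box [-0.2 -0.   4.2] w -0.0
t 18.4 tcp [0.6292 0.1146 0.0645] box [-11.6  73.2  64.5] F box [-1.3  0.9  4.7] w 0.0
t 18.65 tcp [0.6293 0.1146 0.064 ] box [-11.6  73.2  64. ] F box [-2.7  0.5  7.8] w 0.0
t 18.9 tcp [0.6293 0.1146 0.064 ] box [-11.5  73.2  64. ] F box [-4.8  0.5 10.9] w -0.0
t 19.15 tcp [0.6294 0.1146 0.0639] box [-11.5  73.2  63.9] F box [-7.2  1.7 15.2] w -0.0
```

Hard stop at z = 64.0 mm with the force jumping past the 5 N spring, so the button is fully in. I'll take a picture, then release.

```bash
python3 - <<'E'
from plant import *
from h import *
f=grab_frame("scene"); crop(f,280,190,380,280,7,"pics/s10.png")
E
python3 -m crank '[[[-1,0,-0.5,0,0],[-1,0,-1,0,0],[-1,0,-3,0,0],[-1,0,-4,0,0],[-1,0,-4,0,0],[-1,0,-4,0,0],[-1,0,0,0,0]]]'
python3 -m crank '[[[-1,4,-3,0,0],[-1,5,-3,0,0],[-1,5,-3,0,0],[-1,5,0,0,0],[-1,0,0,0,0],[-1,0,0,0,0]]]'
python3 - <<'E'
from plant import *
from h import *
rep(state())
f=grab_frame("scene"); crop(f,260,160,420,300,4,"pics/s11.png")
f=grab_frame("wrist"); cv2.imwrite("pics/w11.png",f["frame"][:,:,::-1])
W=f
f=grab_frame("top");crop(f,220,165,410,265,4,"pics/t11.png")
E
```

```text
time: 20.08
tool_pos: [0.6311, 0.1146, 0.2308]
tool_rot: [0.563, -0.56, 0.428, -0.432]
contact_force: [0.5, 0.2, 0.3]
gripper_width: 0.003
time: 20.82
tool_pos: [0.6781, -0.0686, 0.314]
tool_rot: [-0.561, 0.562, -0.431, 0.429]
contact_force: [-0.3, 0.2, -0.2]
gripper_width: 0.002
t 20.82 tcp [ 0.6781 -0.0686  0.314 ] box [ -12.7 -116.4  314. ] F box [-0.2  0.3 -0.2] w 0.0
tool x,y,z in box: [[-0.002, -1.0, -0.002], [-0.003, 0.002, -1.0], [1.0, -0.002, -0.003]]
```

View pics/s10.png

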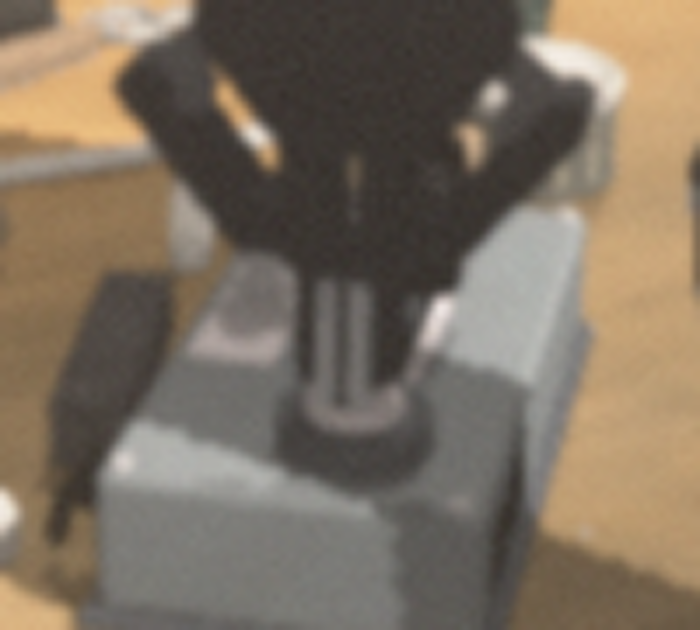

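View pics/s11.png

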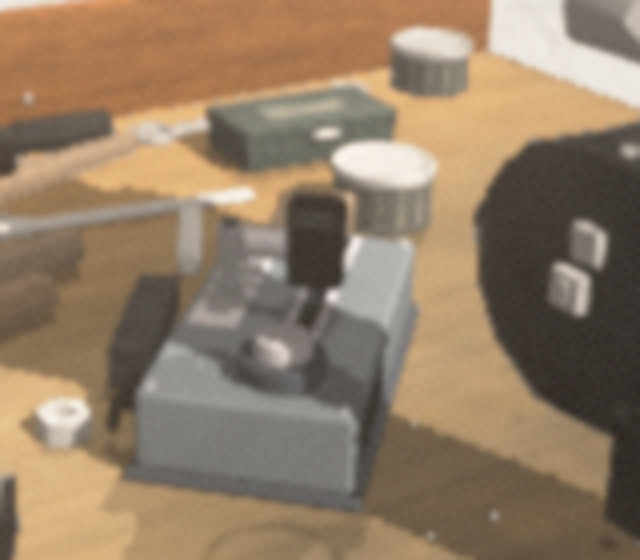

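View pics/w11.png

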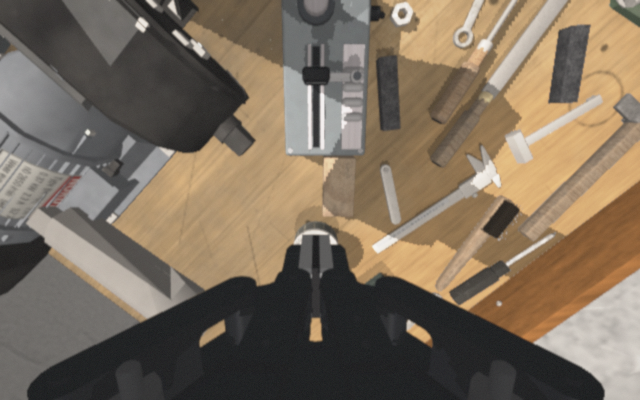

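View pics/t11.png

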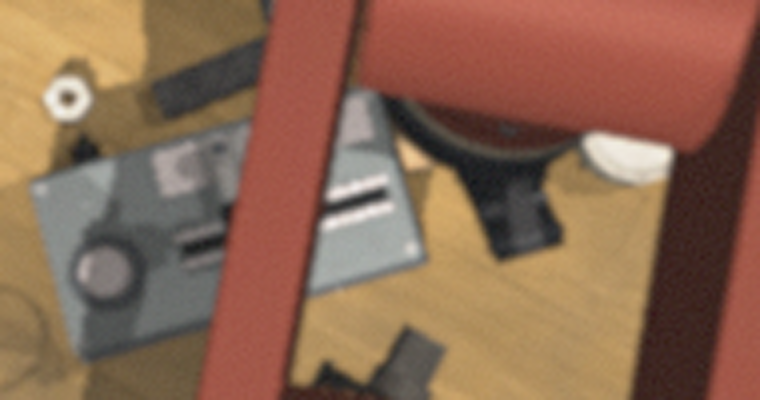

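```bash
python3 - <<'E'
from plant import *
from h import *
f=grab_frame("wrist")
print((wb(onz(f,317,74,.108))*1000).round(1),(wb(onz(f,357,76,.09))*1000).round(1))
rep(state()); print(job_done())
E
```

```text
[-11.4  -9.6 108. ] [33.4 -9.8 90. ]
t 21.02 tcp [ 0.6784 -0.0676  0.3157] box [ -12.1 -115.5  315.7] F box [ 0.3  0.2 -1.2] w 0.0
tool x,y,z in box: [[-0.0, -1.0, -0.001], [-0.001, 0.001, -1.0], [1.0, -0.0, -0.001]]
the job is handed in; nothing more can be done
None
```

The job is done and handed in at about 21 s. I pushed the lever with the shut fingertips over three pins, one click at a time with at most about 5.5 N, and it sits in the third notch. I then pressed the start button to its stop and let it go.

**Lever:** the last wrist view puts it at box y of about -9.7 mm, which is a travel of about 65 mm against the third notch at 66 mm. There is one pin ahead of it.

**Button:** it met a hard stop after about 6 mm, and the force reached 15 N against the 5 N spring. After release it shows proud of its housing again.

**Surroundings:** the tin, nut and dressing stone look unmoved. The wood block, partly hidden by the arm and its shadow, shows no sign of having moved. The robot is clear of everything, with the tip at z = 0.316 m.

**Checks that disagreed:**
- The first pictures put the lever's start at about 5 mm of travel, while contact and later views pointed to 12 mm. I went by contact force and the pins.
- The button top was met about 3 to 4 mm higher than my camera estimate, so I judged the press by the force and the hard stop.

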